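Tare the market-stall scale

TASK

The empty tub is on the scale: tare it. With the fingertips gently press the long bar-shaped key, alone, well down (past half of its travel), keep it down for two seconds without a break, then let it come up and withdraw. Do not press the other keys, do not lean on the scale, and leave the tub and everything else on the counter where it stands; nothing is to be picked up.

Things in the scene. Friction and masses are not known exactly. Their poses are not given: they have to be found in the camera images.
- scale: black weighing scale fixed to the counter, 340 mm (its x) x 320 mm (its y). Origin: centre of its underside. Its -x end is a key panel 62 mm above the counter; a steel weighing plate, top at 84 mm, spans local x -0.055 to 0.165. Four white keys stand on the panel in a row at local x = -0.105, at local y = -0.093, -0.031, 0.031, 0.093; which key is where changes
- bar_unit: fixed mount of the long bar key (it carries the key): origin on the panel's surface under the key's centre, 62 mm above the counter; axes parallel to the scale's
- bar_top (a point): centre of the top face of the LONG BAR key, the one to press: cap 18 mm (scale's x) x 42 mm (along the row, scale's y), 14 mm proud of the panel when up, so 76 mm above the counter; neighbouring key centres are 62 mm away
- bar_key (a joint): travel of the long bar key, m: 0 up, 0.008 fully down (hard stop, still 6 mm proud of the panel). Spring return: starts to move at about 1.5 N, fully down at about 5.5 N; comes up by itself when let go
- round_top (a point): centre of the top face of the large round key, cap 26 mm across, same height (14 mm proud) and white plastic as the bar key; leave alone
- round_key (a joint): travel of that key, m: 0 up, 0.008 fully down, the same spring as the bar key
- square_top (a point): centre of the top face of the square key, cap 26 x 26 mm, same height (14 mm proud) and white plastic as the bar key; leave alone
- square_key (a joint): travel of that key, m: 0 up, 0.008 fully down, the same spring as the bar key
- small_top (a point): centre of the top face of the small round key, cap 16 mm across, same height (14 mm proud) and white plastic as the bar key; leave alone
- small_key (a joint): travel of that key, m: 0 up, 0.008 fully down, the same spring as the bar key
- tub_mid (a point): loose empty white plastic tub standing on the weighing plate, rim 110 mm across, 50 mm high; point on its axis about half-way up
- jar_mid (a point): loose amber glass jar with steel lid, 64 mm across, 90 mm high, on the counter beside the scale's -y side; point on its axis about half-way up
- bell_mid (a point): loose steel counter bell, 80 mm across, 54 mm high, beside the scale's +y side; point on its axis about half-way up
- bottle_mid (a point): loose clear bottle, 60 mm across, 160 mm high, beside the scale's -y side, farther back; point on its axis about half-way up
- tin_mid (a point): loose round steel tin, 72 mm across, 60 mm high, beside the scale's +y side, farther back; point on its axis about half-way up
- spatula_grip (a point): grip point of a loose serving spatula 240 mm long that lies on the counter across the front of the scale, some 55 mm before it

How it is judged:
By the outcome, as a careful person would: the job done as asked, in the order asked, and still so for the second after the job is handed in, with the robot touching nothing.
It also fails if it takes over 40 s, if anything falls off the work surface, if the arm or the gripper's body presses on something with over 40 N, if the wrist force passes 120 N, or if a joint passes its speed limit or range.

ROBOT

A 6-joint arm with a two-finger parallel gripper is mounted at the origin on the work surface. World frame = base frame: x ahead of the robot, y to its left, z up, the work surface at z = 0. Lengths are in mm, angles in rad, forces in N, time in s.
With the tool pointing down it reaches from about 350 to 875 mm from the base axis. Payload 4.2 kg.
Tool frame: the origin (TCP) lies midway between the tips of the shut fingers; the grasp point (between the pads) lies 19 mm behind it (arm.grip_point_offset is the z of the grasp point in the tool frame, in mm); z points along the fingers, x is the direction in which the jaws open and shut, and the axes are right-handed (so a half turn about z gives the same grasp; the last joint's range is limited). The gripper opens to 85 mm and grips with 20 to 120 N. Pads are 22 mm wide; open, the fingers measure 114 mm over their backs; the gripper's body (76 mm by 85 mm) begins 54 mm behind the grasp point. The pads swing forward as they close: fully open they stand 13 mm farther back than shut.
Start: joints at [-1.033, 0.385, 0.008, 0, -1.194, -0.259], TCP at [172.018, -600.84, 231.312] pointing down, gripper open.
Joint ranges: [-3.14, 3.14], [-1.21, 2.06], [-1.07, 1.41], [-3.16, 2.05], [-2.99, -0.16], [-3.1, 3.1]. Speed limits (rad/s): [2.79, 2.79, 3.14, 3.14, 3.14, 3.14].

INTERFACE

Orientations are given as a unit quaternion [x, y, z, w].
In Python, from bench import arm gives the robot as it stands.
- The arm moves only by the shell command python3 -m jog 'ROWS'. ROWS is JSON, a list of rows, each an object of numbers: "hand": the finger opening in mm, from 0 to 85.4; "dx", "dy", "dz": the shift along the tool's x, y, z in mm; "rx", "ry", "rz": the turn, a rotation vector about the tool's x, y, z in rad. A call has 1 to 5 rows; each row shifts and turns the commanded pose from where the row before left it, along the tool's axes as they then stand; what a row does not reach is not made up. A row lasts 1/12 s, in which the tool goes at most 41.7 mm and 7.16 degrees, less where a joint would pass 70% of its speed; a pose out of reach is approached as far as the arm can. A call with a gripper value outside its range is refused whole. The fingers move at their own pace and stop on an object; the grip force is fixed at half the most. Time passes only in rows, so rows that do not move let the fingers close. It gives the time, the measured TCP pose, the force and the opening at its end, in the units of the state.
- arm.read_state(): the state, without advancing time (a new reading comes with each control period).
- arm.get_image(name): name is "side" or "top" or "wrist"; returns a dict with "img" (420x560x3 uint8, red, green, blue), "depth" (420x560 float32, mm along the optical axis (not along the pixel's ray), 0 where there is no reading), "intrinsics" (3x3 intrinsics, pixels), "R" (3x3) and "t" (3): a world point X has camera coordinates R X + t; the wrist camera has in their place "T_tool_cam" (4x4, takes a point from camera to tool coordinates, whose origin is the TCP and whose axes are the tool frame's). Camera axes: x right, y down, z forward; pixel columns grow to the right and rows downward; lengths in mm; the calibration is good to about 2 mm. A picture is of the moment at which its call begins: read the wrist's pose just before it.
- arm.job_done(): hands the job in, once; it reports no verdict.
The state is a dict: "clock": time; "joints": joint angles; "joint_vel": joint speeds; "joint_efforts": joint torques, N m; "position": TCP position; "ee_rot": TCP orientation; "contact_force": force on the tool from outside, world axes, zero at the start; "wrist_torque": the same for the moment, N m; "gripper_width": finger opening in mm.
Only numpy, scipy, OpenCV 4.12 (cv2) and the standard library are available. Lean on these libraries where they do the work, as an engineer would, in place of code of your own. Each camera call takes 0.05 s, during which the arm holds its last target.

## Working session

There is one attempt and no reset: what is moved stays moved. The work goes in short steps, Python scripts to look and compute and a shell command to move; the robot and the scene stay as the last step left them, time stands still between calls to the robot, and variables do not carry over. Pictures are saved under pics/ and viewed, and the job is handed in when it is done.

```bash
mkdir -p pics; ls
cat > h.py <<'E'
import numpy as np, cv2
from bench import arm
def snap(name,fn):
    s=arm.read_state(); d=arm.get_image(name)
    cv2.imwrite('pics/'+fn+'.png',cv2.cvtColor(d['img'],cv2.COLOR_RGB2BGR))
    np.savez('pics/'+fn+'.npz',pos=s['position'],rot=s['ee_rot'],**d)
    return s,d
E
python3 - <<'E'
from h import *
for n in('top','side','wrist'): s,d=snap(n,n+'0')
print(s)
E
```

```text
pics
{'clock': 0.1, 'joints': array([-1.03339657e+00,  3.85505742e-01,  6.75959320e-03, -4.58420385e-04,
       -1.19402018e+00, -2.58592351e-01]), 'joint_vel': array([ 0.00017986, -0.000625  ,  0.00320266,  0.00227422, -0.00039536,
       -0.00041461]), 'joint_efforts': array([-1.36653267e-03, -3.93318987e+01,  1.88929135e+01,  4.19800624e+00,
       -2.58291009e-03,  4.70780407e-06]), 'position': array([ 171.87617825, -600.3509399 ,  230.31062969]), 'ee_rot': array([ 6.02060011e-01,  7.98450203e-01,  5.69378221e-04, -8.31517986e-04]), 'contact_force': array([ 0.30528537, -0.09247011, -0.05344105]), 'wrist_torque': array([ 0.01582202, -0.02300353, -0.05957734]), 'gripper_width': 85.47206082876066}
```

View pics/top0.png

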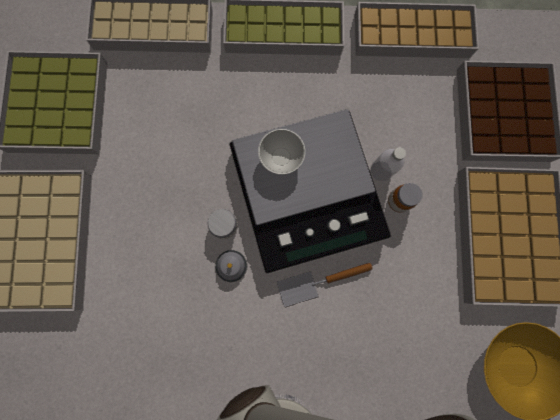

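View pics/side0.png

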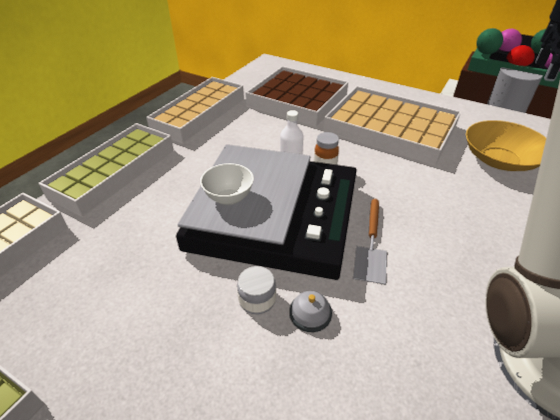

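View pics/wrist0.png

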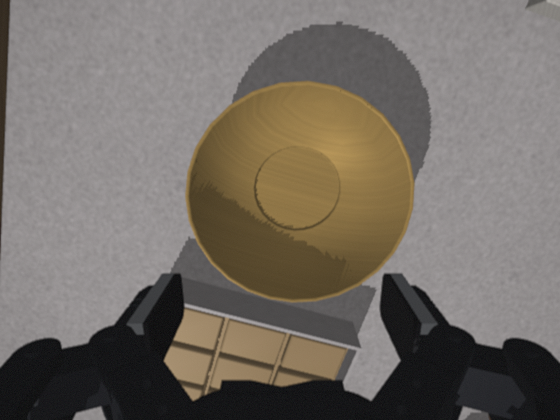

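The top picture shows the keys in a row: square (285,239), small (310,232), round (334,225) and the long bar (359,218). The bar is at the row's -y end. The tub is at (282,152) and the spatula lies in front. The wrist picture shows only the bowl.

```bash
cat >> h.py <<'E'
def world(d,u,v,z=None):
    K=d['intrinsics'];R=d['R'];t=d['t']
    r=np.linalg.solve(K,[u,v,1.])
    c=-R.T@t; w=R.T@r
    s=(z-c[2])/w[2]
    return c+s*w
def wdepth(d,u,v): 
    r=np.linalg.solve(d['intrinsics'],[u,v,1.]); return d['R'].T@(r*d['depth'][v,u]-d['t'])
E
python3 - <<'E'
from h import *
np.set_printoptions(precision=1,suppress=True)
for n,box in(('top0',(265,205,375,250)),('side0',(295,165,345,245))):
    d=np.load('pics/'+n+'.npz')
    u0,v0,u1,v1=box
    g=d['img'].min(2)[v0:v1,u0:u1]
    k,l,st,c=cv2.connectedComponentsWithStats((g>120).astype(np.uint8))
    for i in range(1,k):
        if st[i,4]>15:
            u,v=c[i]+[u0,v0]
            print(n,st[i,2:],u,v,world(d,u,v,76),wdepth(d,int(round(u)),int(round(v))))
s=arm.read_state();from scipy.spatial.transform import Rotation as R
print(R.from_quat(s['ee_rot']).as_matrix())
d=np.load('pics/wrist0.npz');print(d['T_tool_cam'],d['intrinsics'])
E
```

```text
top0 [ 17  10 108] 358.8333333333333 217.44444444444446 [ 533. -184.   76.] [ 533.5 -183.5   80.2]
top0 [10 10 80] 334.325 224.4125 [ 515.2 -124.6   76. ] [ 516.1 -123.7   76.7]
top0 [ 6  6 28] 309.67857142857144 231.67857142857142 [496.8 -65.3  76. ] [495.9 -66.   77.5]
top0 [ 13  12 104] 284.8942307692308 238.6153846153846 [479.3  -6.3  76. ] [478.7  -6.7  72.1]
side0 [ 12  38 243] 298.6460905349794 177.54732510288065 [ 580.2 -138.    76. ] [ 573.9 -127.3   84.4]
side0 [ 10  15 117] 326.63247863247864 175.83760683760684 [ 526.9 -176.2   76. ] [ 525.9 -176.    76. ]
side0 [ 13  11 109] 322.697247706422 192.1834862385321 [ 509.4 -118.2   76. ] [ 509.3 -119.8   75.4]
side0 [ 8  8 55] 318.21818181818185 210.41818181818184 [491.9 -59.5  76. ] [493.  -60.8  75.7]
side0 [ 14  15 165] 313.3272727272727 230.87272727272727 [473.9  -0.4  76. ] [473.7   1.7  77.6]
[[-0.3  1.  -0. ]
 [ 1.   0.3  0. ]
 [ 0.  -0.  -1. ]]
[[   1.     0.    -0.     0.6]
 [  -0.     1.     0.3  -77.9]
 [   0.    -0.3    1.  -142.3]
 [   0.     0.     0.     1. ]] [[340.1   0.  281.6]
 [  0.  340.1 210.9]
 [  0.    0.    1. ]]
```

Both cameras put the bar key at about (530,-181,76), with the right 62 mm pitch. The two views differ by 6–8 mm, so I'll look again with the wrist camera. The tool's x axis is already nearly parallel to the row. I'll move above the key with the fingers shut.

```bash
python3 -m jog '[{"dx":20,"dy":30,"hand":0},{"dx":20,"dy":30,"hand":0},{"dx":20,"dy":30,"hand":0},{"dx":20,"dy":30,"hand":0},{"dx":20,"dy":30,"hand":0}]'
python3 -m jog '[{"dx":20,"dy":30,"hand":0},{"dx":20,"dy":30,"hand":0},{"dx":20,"dy":30,"hand":0},{"dx":20,"dy":30,"hand":0},{"dx":20,"dy":30,"hand":0}]'
python3 -m jog '[{"dx":20,"dy":30,"hand":0},{"dx":20,"dy":30,"hand":0},{"dx":20,"dy":30,"hand":0},{"dx":20,"dy":30,"hand":0},{"dx":20,"dy":30,"hand":0}]'
```

```text
$[0]: bad value
$[0]: bad value
$[0]: bad value
```

```bash
python3 -m jog '[{"hand":0},{"hand":0},{"hand":0}]'
cat >> h.py <<'E'
from scipy.spatial.transform import Rotation as Ro
def wristcal(s,d):
    T=np.eye(4);T[:3,:3]=Ro.from_quat(s['ee_rot']).as_matrix();T[:3,3]=s['position']
    M=np.linalg.inv(T@d['T_tool_cam']); e=dict(d);e['R']=M[:3,:3];e['t']=M[:3,3];return e
E
python3 - <<'E'
from h import *
s,d=snap('wrist','wrist1');print(s['position'],s['gripper_width'],s['contact_force'])
print(Ro.from_quat(s['ee_rot']).as_matrix().round(3))
E
```

```text
[ 171.8853759  -600.43595691  230.4667829 ] 85.77076780654427 [ 0.14641337  0.59294762 -0.43686782]
[[-0.275  0.961 -0.001]
 [ 0.961  0.275  0.002]
 [ 0.002 -0.    -1.   ]]$[0]: bad value
```

View pics/wrist1.png

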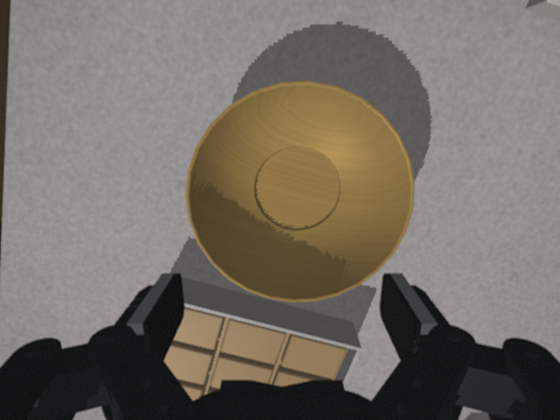

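The arm hasn't moved and the view is the same: the calls were refused. I'll try the row with every key filled in, and a hand value of 1 rather than 0.

```bash
python3 -m jog '[{"hand":1,"dx":20,"dy":30,"dz":0,"rx":0,"ry":0,"rz":0}]'
```

```text
clock: 0.28
position: [193.2, -575.8, 230.1]
ee_rot: [0.604, 0.797, -0.0, -0.001]
contact_force: [1.5, -1.0, 1.3]
gripper_width: 75.6
```

```bash
python3 -m jog '[{"hand":0,"dx":20,"dy":30,"dz":0,"rx":0,"ry":0,"rz":0},{"hand":0,"dx":20,"dy":30,"dz":0,"rx":0,"ry":0,"rz":0},{"hand":0,"dx":20,"dy":30,"dz":0,"rx":0,"ry":0,"rz":0},{"hand":0,"dx":20,"dy":30,"dz":0,"rx":0,"ry":0,"rz":0},{"hand":0,"dx":20,"dy":30,"dz":0,"rx":0,"ry":0,"rz":0}]'
```

```text
clock: 0.7
position: [312.7, -434.4, 231.2]
ee_rot: [0.602, 0.798, 0.0, -0.0]
contact_force: [0.3, -0.5, -0.2]
gripper_width: 12.1
```

Every key has to be present in each row. I'll carry on: about 184 mm in dx and 278 mm in dy remain.

```bash
python3 -m jog '[{"hand":0,"dx":20,"dy":30,"dz":0,"rx":0,"ry":0,"rz":0},{"hand":0,"dx":20,"dy":30,"dz":0,"rx":0,"ry":0,"rz":0},{"hand":0,"dx":20,"dy":30,"dz":0,"rx":0,"ry":0,"rz":0},{"hand":0,"dx":20,"dy":30,"dz":0,"rx":0,"ry":0,"rz":0},{"hand":0,"dx":20,"dy":30,"dz":0,"rx":0,"ry":0,"rz":0}]'
python3 -m jog '[{"hand":0,"dx":20,"dy":30,"dz":0,"rx":0,"ry":0,"rz":0},{"hand":0,"dx":20,"dy":30,"dz":0,"rx":0,"ry":0,"rz":0},{"hand":0,"dx":20,"dy":30,"dz":0,"rx":0,"ry":0,"rz":0},{"hand":0,"dx":20,"dy":30,"dz":0,"rx":0,"ry":0,"rz":0},{"hand":0,"dx":0,"dy":0,"dz":0,"rx":0,"ry":0,"rz":0}]'
python3 -m jog '[{"hand":0,"dx":0,"dy":0,"dz":30,"rx":0,"ry":0,"rz":0},{"hand":0,"dx":0,"dy":0,"dz":0,"rx":0,"ry":0,"rz":0},{"hand":0,"dx":0,"dy":0,"dz":0,"rx":0,"ry":0,"rz":0},{"hand":0,"dx":0,"dy":0,"dz":0,"rx":0,"ry":0,"rz":0}]'
python3 - <<'E'
from h import *
s,d=snap('wrist','wrist2');print(s['position'],s['gripper_width'],s['contact_force'])
E
```

```text
clock: 1.12
position: [429.5, -296.9, 231.4]
ee_rot: [0.602, 0.799, 0.0, 0.0]
contact_force: [1.1, -0.0, -0.5]
gripper_width: 0.1
clock: 1.53
position: [525.6, -184.8, 230.9]
ee_rot: [0.6, 0.8, 0.0, 0.0]
contact_force: [-0.2, -0.5, 0.2]
gripper_width: 0.1
clock: 1.87
position: [522.1, -189.2, 202.0]
ee_rot: [0.602, 0.798, -0.0, 0.0]
contact_force: [0.0, -0.1, -0.2]
gripper_width: 0.3
[ 522.12687547 -189.15879561  202.00994207] 0.25856545802000536 [ 0.02606892 -0.12552672 -0.17044602]
```

View pics/wrist2.png

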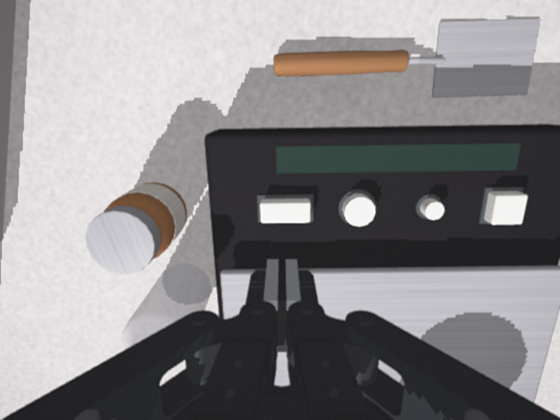

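The wrist picture shows the bar at (285,209), round (359,208), small (432,208) and square (506,208). The row is nearly parallel to tool x, and the shut fingertips are at about (281,265).

Run:
```python
from h import *
np.set_printoptions(precision=2,suppress=True)
f=np.load('pics/wrist2.npz');d=wristcal({'ee_rot':f['rot'],'position':f['pos']},{k:f[k] for k in('img','depth','intrinsics','T_tool_cam')})
Rt=Ro.from_quat(f['rot']).as_matrix()
g=d['img'].min(2)[180:235,245:540]
k,l,st,c=cv2.connectedComponentsWithStats((g>215).astype(np.uint8))
for i in range(1,k):
    if st[i,4]>60:
        u,v=c[i]+[245,180]; p=world(d,u,v,76)
        m=(l==i); e=np.argwhere(m)[:,::-1]+[245,180]
        a=world(d,*e.min(0),76);b=world(d,*e.max(0),76)
        print(u,v,st[i,2:],p,wdepth(d,int(u),int(v)),'tool',Rt.T@(p-f['pos']),'size',Rt.T@(b-a))
```

```text
508.50925925925924 209.48842592592592 [ 36  29 864] [476.13  -6.92  76.  ] [475.86  -7.54  76.03] tool [187.95   5.89 125.87] size [33.81 24.23 -0.03]
359.4651851851852 211.4725925925926 [ 30  28 675] [ 511.69 -124.62   76.  ] [ 511.23 -125.37   76.77] tool [ 65.01   7.72 125.96] size [25.64 23.44 -0.02]
284.9251336898396 212.83101604278073 [ 50  20 935] [ 529.85 -183.6    76.  ] [ 529.49 -184.5    75.58] tool [  3.31   8.96 126.01] size [40.66 16.51 -0.03]
434.052 210.676 [ 19  18 250] [494.03 -65.58  76.  ] [493.64 -65.45  75.23] tool [126.63   6.97 125.92] size [16.88 14.73 -0.01]
```

The bar is at (530,-184,76). Its measured size is 41 x 17 mm, against 42 x 18 mm given, and the heights match. From the tool that is dx 3, dy 9, dz 126. I'll come down to about 10 mm above the cap.

```bash
python3 -m jog '[{"hand":0,"dx":3,"dy":9,"dz":30,"rx":0,"ry":0,"rz":0},{"hand":0,"dx":0,"dy":0,"dz":30,"rx":0,"ry":0,"rz":0},{"hand":0,"dx":0,"dy":0,"dz":30,"rx":0,"ry":0,"rz":0},{"hand":0,"dx":0,"dy":0,"dz":15,"rx":0,"ry":0,"rz":0},{"hand":0,"dx":0,"dy":0,"dz":10,"rx":0,"ry":0,"rz":0}]'
python3 -m jog '[{"hand":0,"dx":0,"dy":0,"dz":0,"rx":0,"ry":0,"rz":0},{"hand":0,"dx":0,"dy":0,"dz":0,"rx":0,"ry":0,"rz":0},{"hand":0,"dx":0,"dy":0,"dz":0,"rx":0,"ry":0,"rz":0}]'
python3 - <<'E'
from h import *
s,d=snap('wrist','wrist3');print(s['position'],s['gripper_width'],s['contact_force'])
E
```

```text
clock: 2.33
position: [529.3, -183.7, 85.2]
ee_rot: [0.602, 0.798, -0.0, -0.001]
contact_force: [-0.4, -0.7, 0.1]
gripper_width: 0.2
clock: 2.58
position: [531.3, -183.6, 88.2]
ee_rot: [0.602, 0.799, 0.001, 0.002]
contact_force: [0.5, 0.2, 0.8]
gripper_width: -0.2
[ 531.26791606 -183.6228172    88.16311667] -0.2473171753035167 [0.46631468 0.24157696 0.77562255]
```

View pics/wrist3.png

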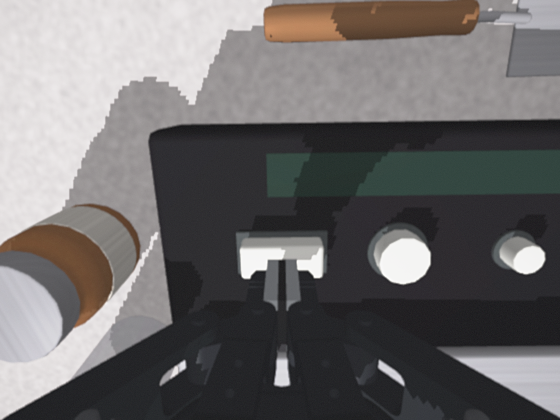

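The shut tips, at (282,262), are centred along the bar, which spans columns 240–325. There is a clear gap to the round key at (401,258). Now I'll press in small steps and watch the force.

```bash
python3 -m jog '[{"hand":0,"dx":0,"dy":0,"dz":4,"rx":0,"ry":0,"rz":0},{"hand":0,"dx":0,"dy":0,"dz":3,"rx":0,"ry":0,"rz":0},{"hand":0,"dx":0,"dy":0,"dz":2,"rx":0,"ry":0,"rz":0},{"hand":0,"dx":0,"dy":0,"dz":1,"rx":0,"ry":0,"rz":0},{"hand":0,"dx":0,"dy":0,"dz":0,"rx":0,"ry":0,"rz":0}]'
python3 -m jog '[{"hand":0,"dx":0,"dy":0,"dz":1,"rx":0,"ry":0,"rz":0},{"hand":0,"dx":0,"dy":0,"dz":1,"rx":0,"ry":0,"rz":0},{"hand":0,"dx":0,"dy":0,"dz":1,"rx":0,"ry":0,"rz":0},{"hand":0,"dx":0,"dy":0,"dz":0,"rx":0,"ry":0,"rz":0}]'
python3 -m jog '[{"hand":0,"dx":0,"dy":0,"dz":1,"rx":0,"ry":0,"rz":0},{"hand":0,"dx":0,"dy":0,"dz":1,"rx":0,"ry":0,"rz":0},{"hand":0,"dx":0,"dy":0,"dz":0,"rx":0,"ry":0,"rz":0}]'
```

```text
clock: 3.05
position: [529.7, -183.2, 76.1]
ee_rot: [0.602, 0.799, -0.0, -0.0]
contact_force: [-0.5, 0.4, 1.5]
gripper_width: 0.1
clock: 3.38
position: [529.8, -183.2, 73.3]
ee_rot: [0.602, 0.799, -0.0, -0.0]
contact_force: [-1.9, 1.4, 2.3]
gripper_width: 0.0
clock: 3.63
position: [529.8, -183.2, 71.3]
ee_rot: [0.602, 0.799, -0.0, -0.0]
contact_force: [-2.8, 1.1, 3.4]
gripper_width: -0.2
```

```bash
python3 -m jog '[{"hand":0,"dx":0,"dy":0,"dz":1,"rx":0,"ry":0,"rz":0},{"hand":0,"dx":0,"dy":0,"dz":1,"rx":0,"ry":0,"rz":0},{"hand":0,"dx":0,"dy":0,"dz":0,"rx":0,"ry":0,"rz":0},{"hand":0,"dx":0,"dy":0,"dz":0,"rx":0,"ry":0,"rz":0}]'
```

```text
clock: 3.97
position: [529.8, -183.2, 69.4]
ee_rot: [0.602, 0.799, -0.0, -0.0]
contact_force: [-1.9, 0.7, 4.6]
gripper_width: 0.2
```

Run:
```python
from h import *
s,d=snap('wrist','wrist4');snap('side','side4');print(s['clock'],s['position'],s['gripper_width'],s['contact_force'])
```

```text
3.9667 [ 529.84822145 -183.21655287   69.35557652] 0.1710858601279755 [-1.85564473  0.74505932  4.58348713]
```

View pics/wrist4.png

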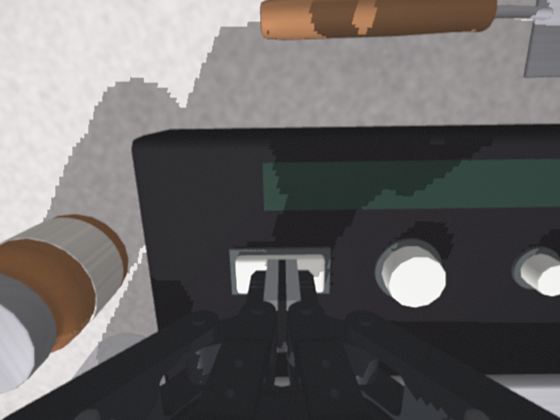

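View pics/side4.png

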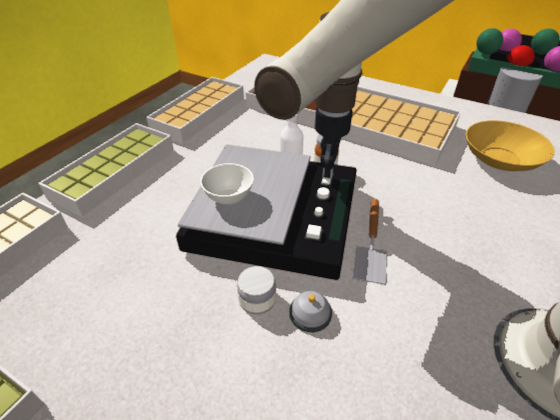

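The bar cap, around (280,272), is visibly sunk while the round and small keys stand up. Going by z 69.4 and 4.6 N, the travel is about 6.5 mm. I'll hold it there.

```bash
python3 -m jog '[{"hand":0,"dx":0,"dy":0,"dz":0,"rx":0,"ry":0,"rz":0},{"hand":0,"dx":0,"dy":0,"dz":0,"rx":0,"ry":0,"rz":0},{"hand":0,"dx":0,"dy":0,"dz":0,"rx":0,"ry":0,"rz":0},{"hand":0,"dx":0,"dy":0,"dz":0,"rx":0,"ry":0,"rz":0},{"hand":0,"dx":0,"dy":0,"dz":0,"rx":0,"ry":0,"rz":0}]'
python3 -m jog '[{"hand":0,"dx":0,"dy":0,"dz":0,"rx":0,"ry":0,"rz":0},{"hand":0,"dx":0,"dy":0,"dz":0,"rx":0,"ry":0,"rz":0},{"hand":0,"dx":0,"dy":0,"dz":0,"rx":0,"ry":0,"rz":0},{"hand":0,"dx":0,"dy":0,"dz":0,"rx":0,"ry":0,"rz":0},{"hand":0,"dx":0,"dy":0,"dz":0,"rx":0,"ry":0,"rz":0}]'
python3 -m jog '[{"hand":0,"dx":0,"dy":0,"dz":0,"rx":0,"ry":0,"rz":0},{"hand":0,"dx":0,"dy":0,"dz":0,"rx":0,"ry":0,"rz":0},{"hand":0,"dx":0,"dy":0,"dz":0,"rx":0,"ry":0,"rz":0},{"hand":0,"dx":0,"dy":0,"dz":0,"rx":0,"ry":0,"rz":0},{"hand":0,"dx":0,"dy":0,"dz":0,"rx":0,"ry":0,"rz":0}]'
python3 -m jog '[{"hand":0,"dx":0,"dy":0,"dz":0,"rx":0,"ry":0,"rz":0},{"hand":0,"dx":0,"dy":0,"dz":0,"rx":0,"ry":0,"rz":0},{"hand":0,"dx":0,"dy":0,"dz":0,"rx":0,"ry":0,"rz":0},{"hand":0,"dx":0,"dy":0,"dz":0,"rx":0,"ry":0,"rz":0},{"hand":0,"dx":0,"dy":0,"dz":0,"rx":0,"ry":0,"rz":0}]'
python3 -m jog '[{"hand":0,"dx":0,"dy":0,"dz":0,"rx":0,"ry":0,"rz":0},{"hand":0,"dx":0,"dy":0,"dz":0,"rx":0,"ry":0,"rz":0},{"hand":0,"dx":0,"dy":0,"dz":0,"rx":0,"ry":0,"rz":0},{"hand":0,"dx":0,"dy":0,"dz":0,"rx":0,"ry":0,"rz":0},{"hand":0,"dx":0,"dy":0,"dz":0,"rx":0,"ry":0,"rz":0}]'
```

```text
clock: 4.48
position: [529.9, -183.2, 69.3]
ee_rot: [0.602, 0.799, -0.0, -0.0]
contact_force: [-2.5, 1.6, 4.9]
gripper_width: 0.2
clock: 4.9
position: [529.9, -183.2, 69.3]
ee_rot: [0.602, 0.798, -0.0, -0.0]
contact_force: [-2.4, 0.6, 5.0]
gripper_width: -0.1
clock: 5.32
position: [529.8, -183.2, 69.3]
ee_rot: [0.602, 0.798, -0.0, -0.0]
contact_force: [-2.5, 1.9, 5.2]
gripper_width: -0.1
clock: 5.73
position: [529.9, -183.2, 69.3]
ee_rot: [0.602, 0.799, -0.0, -0.0]
contact_force: [-2.1, 0.6, 5.2]
gripper_width: 0.2
clock: 6.15
position: [529.8, -183.2, 69.3]
ee_rot: [0.602, 0.798, -0.0, -0.0]
contact_force: [-2.8, 0.8, 4.3]
gripper_width: -0.1
```

Held down from about 3.9 s to 6.15 s. Now I'll let it up and withdraw.

```bash
python3 -m jog '[{"hand":0,"dx":0,"dy":0,"dz":-4,"rx":0,"ry":0,"rz":0},{"hand":0,"dx":0,"dy":0,"dz":-6,"rx":0,"ry":0,"rz":0},{"hand":0,"dx":0,"dy":0,"dz":-20,"rx":0,"ry":0,"rz":0},{"hand":0,"dx":0,"dy":0,"dz":-30,"rx":0,"ry":0,"rz":0},{"hand":0,"dx":0,"dy":0,"dz":-30,"rx":0,"ry":0,"rz":0}]'
python3 -m jog '[{"hand":0,"dx":0,"dy":0,"dz":-30,"rx":0,"ry":0,"rz":0},{"hand":0,"dx":0,"dy":0,"dz":-10,"rx":0,"ry":0,"rz":0},{"hand":0,"dx":0,"dy":0,"dz":0,"rx":0,"ry":0,"rz":0},{"hand":0,"dx":0,"dy":0,"dz":0,"rx":0,"ry":0,"rz":0},{"hand":0,"dx":0,"dy":0,"dz":0,"rx":0,"ry":0,"rz":0}]'
python3 - <<'E'
from h import *
np.set_printoptions(precision=2,suppress=True)
s,d=snap('wrist','wrist5');print(s['clock'],s['position'],s['contact_force']);e=wristcal(s,d)
snap('side','side5')
g=d['img'].min(2).copy();g=g[180:235,245:540]
k,l,st,c=cv2.connectedComponentsWithStats((g>215).astype(np.uint8))
for i in range(1,k):
    if st[i,4]>60:
        u,v=c[i]+[245,180];print(st[i,2:],wdepth(e,int(u),int(v)))
a=cv2.imread('pics/side0.png').astype(int);b=cv2.imread('pics/side5.png').astype(int)
for n,(u0,v0,u1,v1) in dict(tub=(195,160,258,210),spat=(350,190,395,290),bell=(285,285,335,335),tin=(232,262,280,315),bottle=(278,110,305,160)).items():
    print(n,(abs(a-b)[v0:v1,u0:u1].max(2)>40).mean().round(3))
E
```

```text
clock: 6.57
position: [530.0, -183.2, 159.7]
ee_rot: [0.602, 0.798, -0.0, -0.0]
contact_force: [1.0, 0.2, -0.1]
gripper_width: -0.1
clock: 6.98
position: [529.1, -183.0, 197.7]
ee_rot: [0.602, 0.798, -0.0, -0.001]
contact_force: [-0.0, 0.4, -0.9]
gripper_width: 0.2
6.9833 [ 529.13 -182.98  197.72] [-0.04  0.41 -0.95]
[ 36  30 919] [476.09  -6.88  75.48]
[ 31  30 722] [ 511.53 -125.63   76.41]
[ 50  20 978] [ 529.43 -184.33   75.66]
[ 19  18 264] [493.7  -65.99  76.08]
tub 0.0
spat 0.0
bell 0.0
tin 0.0
bottle 0.0
```

View pics/wrist5.png

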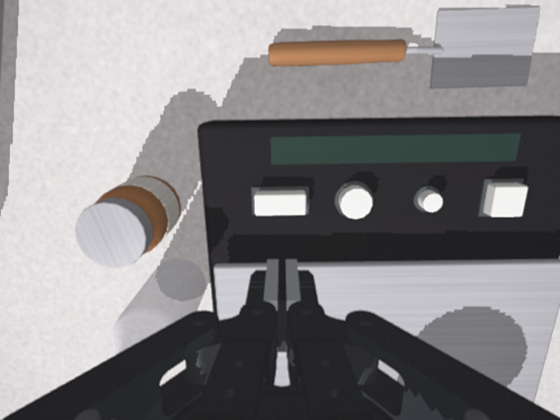

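View pics/side5.png

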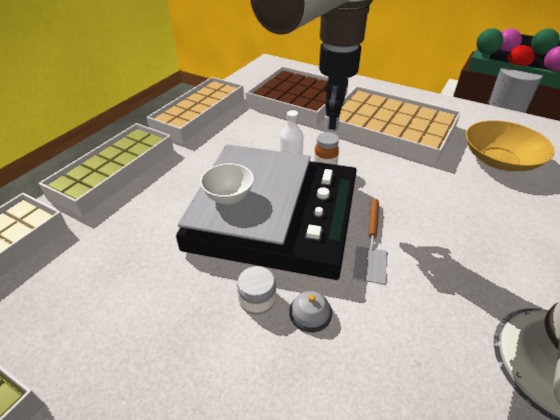

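All four keys are up: the bar at (280,202) reads 75.7 mm, as before the press. Everything else stands where it did, and the gripper is clear at z 198.

```bash
python3 -c "
from bench import arm
print(arm.job_done())"
```

```text
the job is handed in; nothing more can be done
None
```

I pressed the long bar key with the shut fingertips, held it down, let it come up and withdrew. I then handed the job in at about 7 s; it reported no verdict.

- **Press:** the fingertips stopped at z 69.3 mm with about 4.3–5.2 N on the key, which is about 6.5 mm of its 8 mm travel. They stayed there without a break for a little over 2.2 s.
- **Keys afterwards:** all four key tops measured 75.5–76.4 mm high, so the bar is back up. During the press the round and small keys stood up in the wrist view; the square key was out of that picture.
- **Other things:** comparing side pictures from before and after, the tub, spatula, bell, tin and bottle showed no change. I checked the jar by eye only, and it stands where it did.
- **Gripper:** it ended clear of everything at z 198 mm, reading under 1 N.

**Disagreements and errors:**
- **Camera views:** the top and side cameras disagreed by 6–8 mm on where the key was, so I used the closer wrist view for the position.
- **Sideways force:** the fingertips felt about 2–3 N sideways during the hold. I did not find the cause; friction is likely.
- **Refused moves:** my first four move calls were refused because rows must list every key. Nothing moved in them.

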